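Load a toroid core and hold the spring slide at the test mark

ROBOT

A 6-joint arm with a two-finger parallel gripper is mounted at the origin on the work surface. World frame = base frame: x ahead of the robot, y to its left, z up, the work surface at z = 0. Lengths are in m, angles in rad, forces in N, time in s.
With the tool pointing down it reaches from about 0.325 to 0.775 m from the base axis. Payload 5.5 kg.
Tool frame: the origin (TCP) lies between the finger pads; the fingertips stand 8 mm ahead of it and the grasp point (between the pads) lies 11 mm behind it (tcp_to_tips is the distance from the TCP to the fingertips, in m); z points along the fingers, y is the line along which they close (so a half turn about z gives the same grasp; the last joint's range is limited). The gripper opens to 88 mm and grips with 3 to 60 N. Pads are 20 mm wide; open, the fingers measure 115 mm over their backs; the gripper's body (75 mm by 178 mm) begins 61 mm behind the grasp point.
Start: joints at [-1.396, 0.091, 1.231, -0, 1.82, -0.057], TCP at [0.138, -0.584, 0.231] pointing down, gripper open.
Joint ranges: [-2.87, 2.87], [-0.86, 2.18], [0.17, 2.46], [-1.51, 4.65], [0.06, 2.69], [-2.65, 2.65]. Speed limits (rad/s): [2.57, 2.57, 3.01, 3.14, 3.14, 3.14].

INTERFACE

Orientations are given as a unit quaternion [w, x, y, z].
In Python, from bench import * gives the robot as it stands. Calls block until the motion is done:
- move_to(position, orientation): joint-space move of the TCP to a pose.
- move_l(position, speed=0.15, orientation=None): straight line of the TCP; orientation=None keeps the orientation; speed is the mean speed in m/s.
- movej(angles): joint-space move.
- gripper_open() and close(): open the fingers fully, or close them until they stop; the grip force is fixed at half the most.
- hold(seconds).
- inverse_kinematics(position, orientation): joint angles nearest the present ones, or None.
- state(): the state.
- get_image(name): name is "scene" or "top" or "wrist"; returns a dict with "frame" (384x512x3 uint8, blue, green, red), "depth" (384x512 float32, m along the optical axis (not along the pixel's ray), 0 where there is no reading), "camera_matrix" (3x3 intrinsics, pixels), "view" (4x4, takes a point from world to camera coordinates). Camera axes: x right, y up, looking along -z (the intrinsics and any distortion apply to the point x, -y, -z); pixel columns grow to the right and rows downward; lengths in m; the calibration is good to about 2 mm. The wrist camera is an equidistant fisheye: a pixel r from the principal point sees the ray r / f radians off the axis. A picture is of the moment at which its call begins.
A pose or a line that the arm cannot do raises IKError and nothing moves.
- job_done(): hands the job in; it is judged then, once.
The state is a dict: "time": time; "joint_pos": joint angles; "dq": joint speeds; "joint_torque": joint torques, N m; "ee_pos": TCP position; "ee_rot": TCP orientation; "ft_force": force on the tool from outside, world axes, zero at the start; "moment": the same for the moment, N m; "finger_gap": finger opening in m; "finger_force": force on a finger pad.
Only numpy, scipy, OpenCV 4.12 (cv2) and the standard library are available. Lean on these libraries where they do the work, as an engineer would, in place of code of your own. Each camera call takes 0.05 s, during which the arm holds its last target. There are 200 camera calls.

TASK

Take the green toroid core out of the parts tray and put it over the brass post on the test jig's slide, so that it lies flat and is let go. Then pull the spring-return slide out by its black handle until its red pointer stands on the green mark, and keep it there: the job finishes while you are still holding the handle against the spring. Leave the other two cores, the solder spool and the bottle where they are.

Things in the scene. Friction and masses are not known exactly. Their poses are not given: they have to be found in the camera images.
- jig: Fixed test jig: navy base 260 x 120 mm with a white scale strip along its +y side, flat top 30 mm above the bench. Origin: centre of its underside, on the bench. Its x axis runs along the slide; the slide is pulled out towards the jig's -x (roughly towards the robot); z up. A yellow block at its +x end houses the spring.
- slide (a joint): How far the steel slide is pulled out, in m: 0 = home (pushed back by its spring), 0.100 = hard stop, beyond the mark. It moves along the jig's -x. The spring always pulls it home: about 5.4 N at 0, growing 0.9 N per 10 mm; if let go it runs back home.
- handle (a point): Point on the axis of the slide's upright black handle, a cylinder 24 mm in diameter standing on the front of the slide; the handle reaches from 28 mm below this point (slide top, 42 mm above the bench) to 14 mm above it (84 mm above the bench). Moves with the slide; axes as the jig's.
- post (a point): Foot of the slide's upright brass post, on the slide's flat top (42 mm above the bench), in the middle of a white disc, 80 mm behind (+x of) the handle. The post is 10 mm in diameter for 13 mm, then tapers to 4 mm at its top, 18 mm above this point. The slide is 50 mm wide and 12 mm thick. Moves with the slide; axes as the jig's.
- pointer (a point): The slide's red pointer, a needle 4 mm wide along the slide that reaches sideways (+y of the jig) over the white scale strip, beside the post; the point is on its centre line. Moves with the slide; axes as the jig's.
- mark (a point): Centre of the green mark, a flat green band on the white scale strip, 12 mm wide along the slide (6 mm either side of this point); fixed to the jig, at a different place each time, 40 to 80 mm from the pointer's home towards the jig's -x. Axes as the jig's. The pointer is on the mark when it lies over the band.
- tray: Fixed grey parts tray, 120 mm (its x) by 280 mm (its y), 22 mm high, walls and floor 4 mm thick, two dividers as high as the walls that make three compartments side by side along its y, each about 112 x 88 mm inside. Origin: centre of its underside, z up.
- core_green: Green toroid core (ring): 30 mm outside, 16 mm hole, 13 mm high, about 30 g, lying flat in one of the tray's three compartments (any of them). Origin: centre of its underside, z along its hole.
- core_yellow: Yellow core of the same size in another compartment; to be left alone. Origin: centre of its underside.
- core_blue: Blue core of the same size in another compartment; to be left alone. Origin: centre of its underside.
- spool: Bystander: solder spool with green flanges, 60 mm in diameter and 50 mm high, standing. Origin: centre of its underside.
- bottle: Bystander: yellow dispensing bottle, 66 mm in diameter, 185 mm high with its spout, standing. Origin: centre of its underside.

How it is judged:
By the outcome, as a careful person would: the job done as asked, in the order asked, and still so for the second after the job is handed in, while the arm keeps its last pose, push and grip.
It also fails if it takes over 46 s, if anything falls off the work surface, if the arm or the gripper's body presses on something with over 40 N, if the wrist force passes 120 N, or if a joint passes its speed limit or range.

## Working session

There is one attempt and no reset: what is moved stays moved. The work goes in short steps, each a Python script; the robot and the scene stay as the last script left them, time stands still between calls to the robot, and variables do not carry over. Pictures are saved under pics/ and viewed, at most 10 in all, crops included, and the job is handed in when it is done.

```bash
mkdir -p pics; ls
python3 - <<'E'
from bench import *
import cv2,numpy as np
for n in ("top","scene"):
    g=get_image(n); cv2.imwrite(f"pics/{n}0.png",g["frame"]); np.savez(f"{n}0.npz",**g)
    print(n,np.round(g["camera_matrix"],1).tolist(),np.round(g["view"],3).tolist())
print(state())
E
```

```text
pics
top [[483.8, 0.0, 251.1], [0.0, 483.8, 189.1], [0.0, 0.0, 1.0]] [[-0.091, -0.996, 0.003, -0.013], [0.973, -0.088, 0.214, -0.642], [-0.213, 0.023, 0.977, -1.484], [0.0, 0.0, 0.0, 1.0]]
scene [[364.2, 0.0, 253.1], [0.0, 364.2, 191.0], [0.0, 0.0, 1.0]] [[-0.739, 0.674, 0.015, 0.484], [-0.442, -0.502, 0.744, 0.198], [0.508, 0.543, 0.669, -1.224], [0.0, 0.0, 0.0, 1.0]]
{'time': 0.1, 'joint_pos': array([-1.39564677e+00,  9.17918759e-02,  1.23173456e+00,  6.09541980e-06,
        1.81977330e+00, -5.67153937e-02]), 'dq': array([-0.00017421, -0.0032107 , -0.0039119 , -0.00072068,  0.00170242,
       -0.00157486]), 'joint_torque': array([ 3.20949162e-03, -4.47858059e+01, -4.07570171e+01,  7.01456540e-02,
        2.84677825e-02, -1.19901515e-04]), 'ee_pos': array([ 0.13782608, -0.58371438,  0.2296324 ]), 'ee_rot': array([-8.52222533e-04,  9.93286905e-01,  1.15673657e-01, -4.75656434e-05]), 'ft_force': array([0.31467434, 0.30022497, 0.06271997]), 'moment': array([-0.00788844, -0.01060391, -0.01401641]), 'finger_force': 0.0, 'finger_gap': 0.0875969805060747}
```

View pics/top0.png

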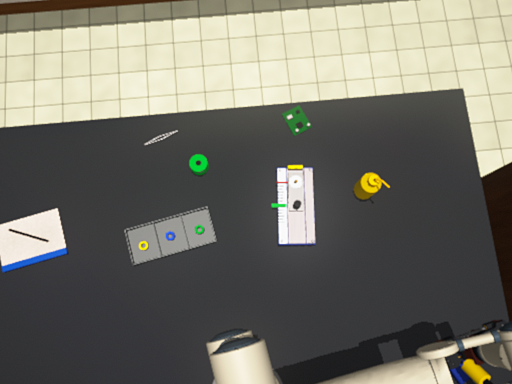

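View pics/scene0.png

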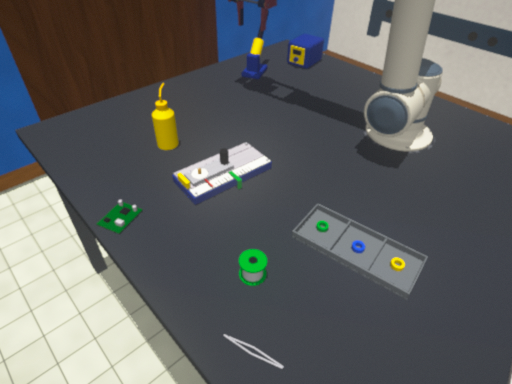

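Top view: green core at (200,230), handle at (297,204), post at (296,182), pointer at about (283,182), green mark at (279,205). In the scene view, green core is at (322,226), handle at (224,156), mark at (237,179).

```bash
cat > h.py <<'E'
import numpy as np, cv2
def ray(g,px,fish=False):
    K,V=g["camera_matrix"],g["view"]; R,t=V[:3,:3],V[:3,3]
    x=(px[0]-K[0,2])/K[0,0]; y=(px[1]-K[1,2])/K[1,1]
    if fish:
        r=np.hypot(x,y)+1e-12; d=np.array([x/r*np.sin(r),-y/r*np.sin(r),-np.cos(r)])
    else: d=np.array([x,-y,-1.])
    return -R.T@t, R.T@d
def plane(g,px,z,fish=False):
    o,d=ray(g,px,fish); return o+d*(z-o[2])/d[2]
def blobs(im,lo,hi,box=None,amin=8):
    m=cv2.inRange(cv2.cvtColor(im,cv2.COLOR_BGR2HSV),lo,hi)
    if box: k=np.zeros_like(m); x0,y0,x1,y1=box; k[y0:y1,x0:x1]=255; m&=k
    n,l,s,c=cv2.connectedComponentsWithStats(m)
    return m,[(s[i,4],c[i],s[i,:4]) for i in range(1,n) if s[i,4]>=amin]
GREEN=((45,120,60),(80,255,255)); RED=((0,120,80),(8,255,255)); 
def down(yaw):  # tool z down; tool y (closing line) at angle yaw from world y
    return np.array([0,np.cos(yaw/2),np.sin(yaw/2),0])
E
python3 - <<'E'
from h import *
for n,bx in (("top",(190,100,320,250)),("scene",(160,120,340,250))):
    g=dict(np.load(n+"0.npz")); im=g["frame"]
    print(n)
    for nm,c in (("green",GREEN),("red",RED),("red2",((172,100,60),(180,255,255))),("black",((0,0,0),(180,120,40)))):
        if nm=="black" : b=(288,190,310,215) if n=="top" else (215,145,232,168)
        else: b=bx
        for a,c,s in blobs(im,*c,b,4)[1]: print(nm,a,c.round(1),s,plane(g,c,{"green":.017,"black":.063}.get(nm,.04)).round(4))
    if n=="top":
        # jig outline: brighter/blue vs dark table
        for nm,bx2,lo in (("jig",(265,160,330,255),(0,0,75)),):
            m=cv2.inRange(cv2.cvtColor(im,cv2.COLOR_BGR2HSV),lo,(180,255,255)); k=np.zeros_like(m); k[bx2[1]:bx2[3],bx2[0]:bx2[2]]=255; m&=k
            cs=max(cv2.findContours(m,0,2)[0],key=cv2.contourArea); r=cv2.minAreaRect(cs); P=[plane(g,p,.03)[:2] for p in cv2.boxPoints(r)]
            print(r,np.round(P,3).tolist())
    x0,y0,x1,y1=(270,160,325,250) if n=="top" else (165,140,280,205)
    cv2.imwrite(f"pics/{n}c.png",cv2.resize(im[y0:y1,x0:x1],None,fx=6,fy=6,interpolation=cv2.INTER_CUBIC))
E
```

```text
top
green 369 [296.3 119.9] [282 106  30  30] [ 0.878  -0.2487  0.017 ]
green 311 [198.7 164. ] [190 154  19  22] [0.7515 0.0953 0.017 ]
green 56 [277.1 205. ] [271 203  15   5] [ 0.5886 -0.1528  0.017 ]
green 46 [198.9 229.1] [195 225   9   9] [0.5322 0.1096 0.017 ]
red 11 [282. 182.] [277 182  11   1] [ 0.6594 -0.1749  0.04  ]
((291.8487548828125, 204.3113250732422), (80.82891845703125, 45.84711456298828), 88.15238952636719) [[0.725, -0.134], [0.716, -0.287], [0.448, -0.264], [0.457, -0.116]]
scene
green 71 [236.6 179.2] [229 172  13  17] [ 0.5769 -0.1536  0.017 ]
green 109 [322.1 225.8] [317 220  12  12] [0.5354 0.1149 0.017 ]
green 12 [252.5 249. ] [247 249  12   1] [0.7085 0.0561 0.017 ]
red 15 [207.6 181.9] [205 179   7   7] [ 0.6587 -0.1746  0.04  ]
```

```bash
cat > snap.py <<'E'
from bench import *
from h import *
def snap(n):
    g=get_image("wrist"); np.savez(n+".npz",**g); cv2.imwrite(f"pics/{n}.png",g["frame"]); return g
E
python3 - <<'E'
from snap import *
move_to([0.52,0.112,0.22],down(0.25)); g=snap("w1")
s=state(); print(s["time"],s["ee_pos"],s["joint_pos"],g["camera_matrix"],np.linalg.inv(g["view"])[:3,3])
for a,c,b in blobs(g["frame"],*GREEN,None,60)[1]: print(a,c,b,plane(g,c,.017,True))
E
```

```text
2.95 [0.52017949 0.11129948 0.21996508] [ 1.46919508e-01 -9.40193331e-02  1.43450196e+00 -1.48812668e-04
  1.80118197e+00  1.46878796e+00] [[297.31863964   0.         258.92928774]
 [  0.         297.31863964 195.39720957]
 [  0.           0.           1.        ]] [0.59607545 0.13019098 0.37451153]
1102 [319.27858439  11.09255898] [292   0  58  29] [0.73709641 0.09030626 0.017     ]
171 [508.38011696  16.67836257] [503   2   9  42] [ 0.87639152 -0.20578836  0.017     ]
321 [261.78193146 164.894081  ] [251 153  23  24] [0.53240205 0.1099607  0.017     ]
287 [449.63066202 179.25087108] [434 170  34  21] [ 0.58473214 -0.15568236  0.017     ]
```

View pics/w1.png

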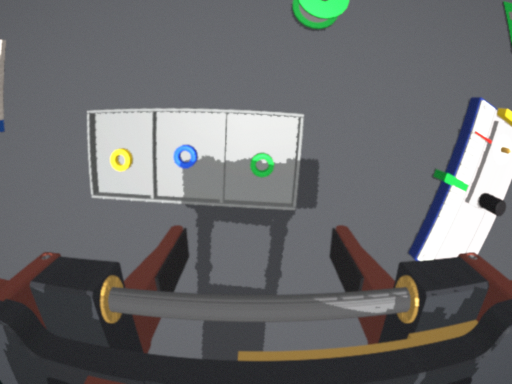

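The wrist view shows the green core at (262,165) in the right compartment (corners about (226,112), (302,116), (296,207), (222,204)), with the spool and jig clear.

Run:
```python
from h import *
g=dict(np.load("w1.npz")); im=g["frame"]
P=np.array([plane(g,p,.022,True)[:2] for p in ((89,112),(303,115),(296,208),(91,198))]); print(P.round(4).tolist())
c=P.mean(0); ey=(P[0]-P[1])+(P[3]-P[2]); ey/=np.linalg.norm(ey); ex=np.array([ey[1],-ey[0]]); yaw=np.arctan2(ex[1],ex[0])
print("tray",c,np.degrees(yaw),[np.linalg.norm(P[i]-P[(i+1)%4]) for i in range(4)])
m,b=blobs(im,*GREEN,(240,140,290,190),60)
cs=max(cv2.findContours(m,0,2)[0],key=cv2.contourArea)
W=np.array([plane(g,p[0],.017,True)[:2] for p in cs],np.float32)
core=np.array(cv2.minEnclosingCircle(W)[0]); print("core",core,cv2.minEnclosingCircle(W)[1], W.mean(0))
d=core-c; print("in tray",d@ex,d@ey)
```

```text
[[0.5509, 0.3477], [0.604, 0.0781], [0.4908, 0.0548], [0.4342, 0.3294]]
tray [0.51997361 0.20251865] 11.391912140914343 [np.float64(0.2747961263651609), np.float64(0.1155760883070757), np.float64(0.280389515108238), np.float64(0.11808140265381899)]
core [0.53239214 0.11028616] 0.01474201213568449 [0.5337606 0.1085059]
in tray -0.006043783969708987 -0.09286832112059472
```

Run:
```python
from snap import *
move_l([0.445,0.091,0.13],.2); g=snap("w2"); im=g["frame"]
print(state()["time"])
m,b=blobs(im,*GREEN,None,200)
for a,c,s in b: print(a,c,s,plane(g,c,.017,True))
cv2.imwrite("pics/w2b.png",cv2.resize(im[80:300,130:380],None,fx=3,fy=3)[:600,:800] if 0 else cv2.resize(im[90:290,120:386],None,fx=3,fy=3))
```

```text
3.7417
540 [261.29444444  99.50740741] [246  84  32  32] [0.5316344  0.10996423 0.017     ]
393 [494.93638677 129.36132316] [477 120  35  25] [ 0.58738789 -0.15111153  0.017     ]
```

View pics/w2b.png

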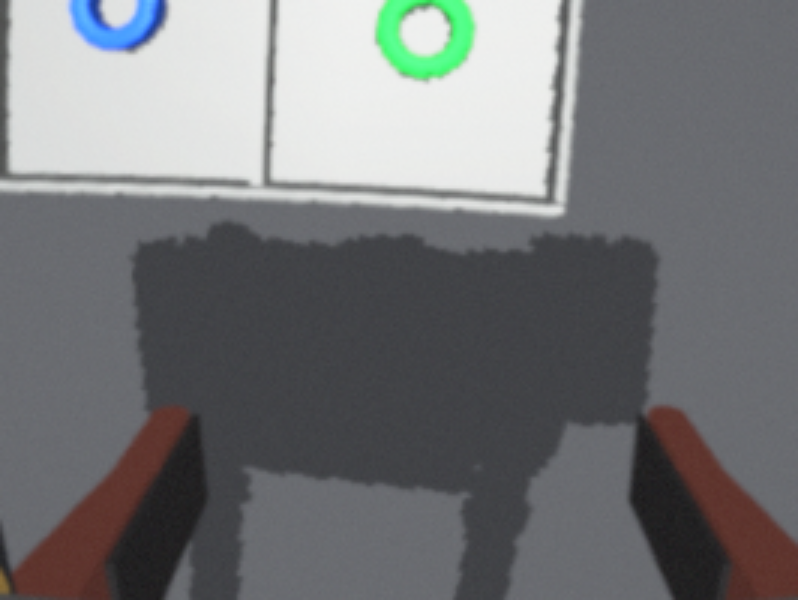

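The crop shows the green core at crop (425,32) and the near right tray corner at crop (563,213), both sharp; I'll fit the tray outline in world coordinates.

Run:
```python
from h import *
g=dict(np.load("w2.npz")); im=g["frame"]
h=cv2.cvtColor(im,cv2.COLOR_BGR2HSV); m=cv2.inRange(h[:,:,2],150,255); m[185:]=0
m=cv2.morphologyEx(m,cv2.MORPH_CLOSE,np.ones((7,7)))
c=max(cv2.findContours(m,0,2)[0],key=cv2.contourArea)[:,0]
W=np.array([plane(g,p,.022,True)[:2] for p in c],np.float32)
r=cv2.minAreaRect(W); print(r, cv2.boxPoints(r).tolist(), c.min(0),c.max(0))
m,_=blobs(im,*GREEN,(230,70,300,130),200)
c=max(cv2.findContours(m,0,2)[0],key=cv2.contourArea)
print(cv2.minEnclosingCircle(np.array([plane(g,p[0],.017,True)[:2] for p in c],np.float32)))
# scene-view / top-view cross-check
t=dict(np.load("top0.npz")); m,b=blobs(t["frame"],*GREEN,(190,215,210,240),8); print(plane(t,b[0][1],.015))
```

```text
((0.5202615857124329, 0.20376282930374146), (0.12008944153785706, 0.27986276149749756), 10.856107711791992) [[0.4349363446235657, 0.32988089323043823], [0.48764654994010925, 0.05502675473690033], [0.6055868268013, 0.07764476537704468], [0.5528765916824341, 0.3524988889694214]] [41 26] [316 162]
((0.5316120386123657, 0.10986793786287308), 0.014363782480359077)
[0.53245  0.109829 0.015   ]
```

Run:
```python
from snap import *
a=np.radians(10.856); ex=np.array([np.cos(a),np.sin(a)]); ey=np.array([-ex[1],ex[0]])
th=np.radians(35); d=np.cos(th)*ex+np.sin(th)*ey; p=-np.sin(th)*ex+np.cos(th)*ey
c=np.array([.5318,.1099])+.0065*d-.001*p; yaw=a+th+np.pi/2
move_to([*c,.10],down(yaw)); move_l([*c,.034],.15)
f0=state()["ft_force"]
for z in (.026,.020,.0145):
    move_l([*c,z],.05); s=state(); print(s["ee_pos"],s["ft_force"]-f0)
    if np.abs(s["ft_force"]-f0).max()>8: print("contact"); break
else:
    close(); s=state(); print(s["finger_gap"],s["finger_force"],s["ft_force"]-f0)
print(s["time"],s["joint_pos"])
```

```text
[0.53714938 0.11389866 0.02623161] [ 0.53889353  0.58476074 -0.37123769]
[0.53672784 0.11383122 0.01950903] [-0.93386701  0.42427114 -0.67818593]
[0.5367039  0.11382751 0.01392827] [-0.29455657  1.48916899  0.51474344]
0.028638620764989537 30.00006747432053 [-0.97416354  1.51034863 -0.51396141]
7.9417 [ 1.46928849e-01  2.25431588e-02  1.68817532e+00 -5.57419848e-05
  1.43087406e+00 -6.53377803e-01]
```

Run:
```python
from snap import *
p=state()["ee_pos"]
move_l([p[0],p[1],.12],.2)
move_to([.53,-.195,.19],down(-.09)); g=snap("w3"); s=state()
print(s["time"],s["finger_gap"],s["ee_pos"])
```

```text
10.3333 0.028958707314027287 [ 0.53001032 -0.19439844  0.18936865]
```

View pics/w3.png

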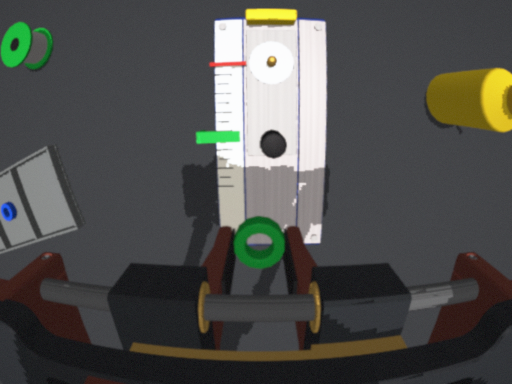

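The held core is at (260,243). White disc and post are at (271,62), handle at (273,144), red pointer on row 64 and green mark at (218,137).

Run:
```python
from h import *
g=dict(np.load("w3.npz")); im=g["frame"]; hsv=cv2.cvtColor(im,cv2.COLOR_BGR2HSV)
for p in ((62,258),(62,248),(100,270),(30,270)): print(p,hsv[p])
# brass: post ; black: handle
def fit(px,z): 
    W=np.array([plane(g,p,z,True)[:2] for p in px],np.float32); return cv2.minEnclosingCircle(W)
m,b=blobs(im,(15,90,40),(32,255,255),(255,45,290,80),5); print("brass",[(x[0],x[1],x[2],plane(g,x[1],.055,True)) for x in b])
m,b=blobs(im,(0,0,0),(180,255,70),(255,125,295,162),50); c=max(cv2.findContours(m,0,2)[0],key=cv2.contourArea)[:,0]
print("handle",[(x[0],x[1],x[2]) for x in b], fit(c,.084))
g8=cv2.inRange(hsv,(0,0,235),(180,40,255)); k=np.zeros_like(g8); k[35:90,243:300]=255
n,l,s,cc=cv2.connectedComponentsWithStats(g8&k)
for i in range(1,n):
    if s[i,4]>100: print("disc",s[i],cc[i]); q=np.argwhere(l==i)[:,::-1]; print(fit(q,.042))
for nm,rng,box,zs in (("red",RED,(205,55,246,75),(.032,.042)),("mark",GREEN,(190,120,245,150),(.030,))):
    m,b=blobs(im,*rng,box,10); q=np.argwhere(m)[:,::-1]
    for z in zs:
        W=np.array([plane(g,p,z,True)[:2] for p in q],np.float32); print(nm,z,W.mean(0),cv2.minAreaRect(W))
m,b=blobs(im,*GREEN,(220,205,300,280),100); c=max(cv2.findContours(m,0,2)[0],key=cv2.contourArea)[:,0]
z=.1894-.0099
print("core z17/z4",fit(c,z+.013),fit(c,z))
x0,y0=195,5
cv2.imwrite("pics/w3c.png",cv2.resize(im[5:165,195:335],None,fx=3.7,fy=3.7,interpolation=cv2.INTER_CUBIC))
```

```text
(62, 258) [ 90   1 253]
(62, 248) [165   2 238]
(100, 270) [ 12   5 237]
(30, 270) [  6   5 233]
brass [(np.int32(63), array([271.38095238,  60.84126984]), array([268,  57,   8,   9], dtype=int32), array([ 0.65489449, -0.2178944 ,  0.055     ]))]
handle [(np.int32(507), array([272.68244576, 143.71400394]), array([261, 131,  25,  27], dtype=int32))] ((0.5773640871047974, -0.21079877018928528), 0.011855599470436573)
disc [ 248   35   49   55 2205] [271.27301587  64.13786848]
((0.6549740433692932, -0.21887849271297455), 0.03604459390044212)
red 0.032 [ 0.6602264  -0.17268138] ((0.6598606109619141, -0.17327582836151123), (0.037470053881406784, 0.004377143923193216), 83.1123275756836)
red 0.042 [ 0.65855277 -0.17361751] ((0.6581990122795105, -0.17419284582138062), (0.036267682909965515, 0.0042366706766188145), 83.11244201660156)
mark 0.03 [ 0.5844275  -0.15369616] ((0.5842886567115784, -0.15493144094944), (0.0452459491789341, 0.014000212773680687), 83.61519622802734)
core z17/z4 ((0.5353480577468872, -0.19582217931747437), 0.016300296410918236) ((0.5290923118591309, -0.1953032910823822), 0.01769373007118702)
```

View pics/w3c.png

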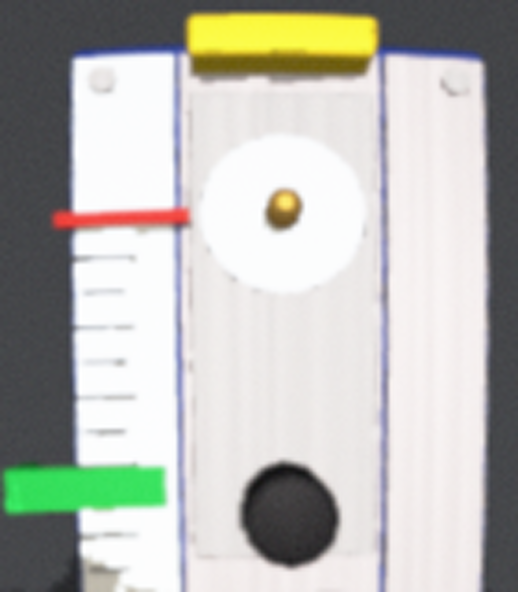

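```bash
cat >> h.py <<'E'
def cloud(g,m,fish=True):  # 3D points of masked pixels
    K,V=g["camera_matrix"],g["view"]; q=np.argwhere(m)[:,::-1]; o=[]
    for p in q:
        z=g["depth"][p[1],p[0]]
        if z>0: c,d=ray(g,p,fish); o.append(c+d*z/abs(V[2,:3]@d))
    return np.array(o)
E
python3 - <<'E'
from h import *
g=dict(np.load("w3.npz")); im=g["frame"]
def box(x0,y0,x1,y1):
    k=np.zeros(im.shape[:2],np.uint8); k[y0:y1,x0:x1]=255; return k
m,_=blobs(im,*GREEN,(220,205,300,280),100); C=cloud(g,m); print("core z",np.percentile(C[:,2],[5,50,95]))
T=C[C[:,2]>np.percentile(C[:,2],80)-.0015]; print(len(T),len(C),cv2.minEnclosingCircle(T[:,:2].astype(np.float32)),T.mean(0))
W=[plane(g,(271.5,62.6),.042,True)]; print("disc",W, "handle", plane(g,(272.7,143.7),.084,True))
m,_=blobs(im,(0,0,0),(180,255,70),(255,125,295,162),50); C=cloud(g,m); T=C[C[:,2]>np.percentile(C[:,2],90)-.002]; print("handle",np.percentile(C[:,2],[50,95]),cv2.minEnclosingCircle(T[:,:2].astype(np.float32)))
m,_=blobs(im,(15,90,40),(32,255,255),(255,45,290,80),5); C=cloud(g,m);print("post z",np.percentile(C[:,2],[5,50,95]),C[C[:,2]>.052].mean(0))
m,_=blobs(im,*RED,(205,55,246,75),10); C=cloud(g,m); print("red",np.median(C,0))
m,_=blobs(im,*GREEN,(190,120,245,150),10); C=cloud(g,m); print("mark",np.median(C,0))
E
```

```text
core z [0.1830094  0.19150478 0.19280841]
1187 1748 ((0.533378005027771, -0.1952812820672989), 0.014930249191820621) [ 0.5338448  -0.19519547  0.1919379 ]
disc [array([ 0.65516839, -0.2185723 ,  0.042     ])] handle [ 0.5774393  -0.21123462  0.084     ]
handle [0.08418432 0.08549886] ((0.5764282941818237, -0.21137672662734985), 0.01092427596449852)
post z [0.05270302 0.05861708 0.06060098] [ 0.65452088 -0.21783343  0.05838226]
red [ 0.65879997 -0.17421506  0.04052262]
mark [ 0.58452382 -0.1531805   0.033636  ]
```

Run:
```python
from snap import *
move_to([.6525,-.218,.12],down(-.11)); move_l([.6525,-.218,.0775],.1)
g=snap("w4"); s=state(); print(s["time"],s["ee_pos"])
im=g["frame"]
m,_=blobs(im,*GREEN,(220,205,300,280),100); C=cloud(g,m); T=C[C[:,2]>np.percentile(C[:,2],80)-.0015]; print("core",cv2.minEnclosingCircle(T[:,:2].astype(np.float32)),T.mean(0))
a=cv2.resize(im[170:300,190:330],None,fx=4,fy=4,interpolation=2)
sc=get_image("scene"); np.savez("s4.npz",**sc); b=cv2.resize(sc["frame"][120:210,160:260],None,fx=5.2,fy=5.78,interpolation=2)
b=cv2.resize(b,(int(b.shape[1]*.45),520)); b=cv2.resize(sc["frame"][130:205,175:215+5],(240,400),interpolation=2)
o=np.zeros((520,800,3),np.uint8); o[:,:560]=a; o[:400,560:]=b; cv2.imwrite("pics/c4.png",o)
```

```text
11.5833 [ 0.65266602 -0.21814672  0.07847667]
core ((0.6563025712966919, -0.21872901916503906), 0.015109697356820107) [ 0.65647888 -0.21879445  0.08060384]
```

View pics/c4.png

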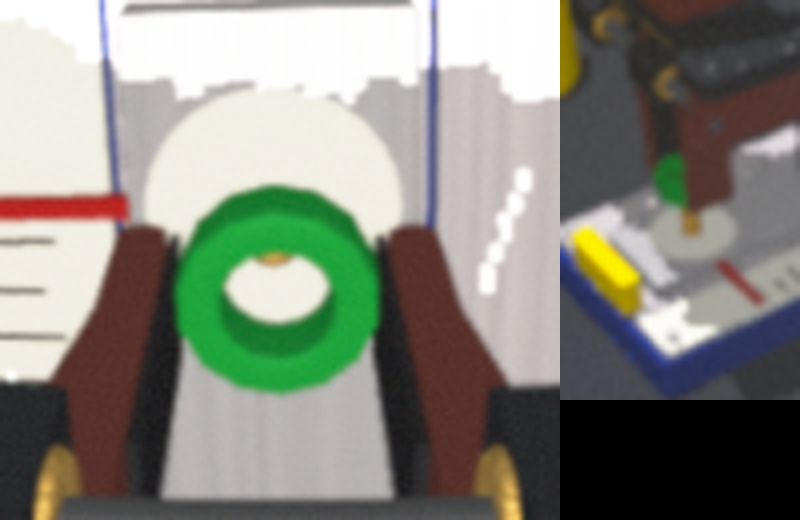

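Run:
```python
from h import *
g=dict(np.load("w4.npz")); f=lambda x,y,z: plane(g,(190+x/4,170+y/4),z,True)
L,R,T=f(145,200,.042),f(403,195,.042),f(272,88,.042); print(L,R,T)
A=np.array([[2*p[0],2*p[1],1] for p in (L,R,T)]); x=np.linalg.solve(A,[p[:2]@p[:2] for p in (L,R,T)]); print("disc",x[:2],np.sqrt(x[2]+x[:2]@x[:2]))
print("tip -x edge",f(273,266,.060))
m,_=blobs(g["frame"],(15,90,40),(32,255,255),(240,225,280,245),3); print(np.argwhere(m)[:,::-1].min(0),np.argwhere(m).max(0)[::-1]); C=cloud(g,m); print(C.mean(0) if len(C) else 0)
m,_=blobs(g["frame"],*RED,(150,200,225,235),20); print("red",np.median(cloud(g,m),0))
```

```text
[ 0.65921868 -0.19660547  0.042     ] [ 0.65525796 -0.24082333  0.042     ] [ 0.67671203 -0.2205572   0.042     ]
disc [ 0.65443506 -0.21846331] 0.022375164656704742
tip -x edge [ 0.65260386 -0.21807266  0.06      ]
[256 234] [261 235]
[ 0.65413136 -0.21826027  0.06025892]
red [ 0.65962253 -0.17680397  0.04043403]
```

The core is held level and the post tip shows through the far part of the hole (crop (273,258)). The core needs to go about 2 mm towards -x before it goes down.

Run:
```python
from snap import *
x,y=.6508,-.2177
move_l([x,y,.0775],.05); hold(.2); f0=state()["ft_force"]; print(f0)
for z in (.070,.064,.060,.057,.055,.0535,.0525,.0518,.0512,.0506):
    move_l([x,y,z],.03); s=state(); f=s["ft_force"]-f0; print(s["ee_pos"].round(4),f.round(1))
    if abs(f[2])>5 or np.hypot(f[0],f[1])>8: break
print(s["time"],s["finger_gap"])
```

```text
[-0.24792805  0.4357317  -0.2464925 ]
[ 0.6506 -0.2176  0.0694] [-0.7  0.2  1.3]
[ 0.6506 -0.2176  0.0635] [-0.2 -0.7 -0.3]
[ 0.6506 -0.2176  0.0596] [ 0.4  0.3 -0.3]
[ 0.6507 -0.2176  0.0567] [-0.7 -0.8 -0.1]
[ 0.6507 -0.2177  0.0548] [-0.5  0.4 -1.6]
[ 0.6507 -0.2177  0.0534] [ 0.6 -0.6 -0.3]
[ 0.6508 -0.2177  0.0525] [ 0.7 -0.6  0.7]
[ 0.6509 -0.2177  0.0525] [-1.1 -0.8  3.7]
[ 0.6509 -0.2178  0.0525] [-2.1 -0.3  6.3]
14.6167 0.028984710620170648
```

Run:
```python
from snap import *
p=state()["ee_pos"]; gripper_open(); hold(.1); move_l([p[0],p[1],.13],.2)
j=-.11; ux=np.array([np.cos(j),np.sin(j)]); q=down(j+np.pi/2)
h=np.array([.5772,-.2110])-.008*ux
move_to([*h,.15],q); g=snap("w5"); s=state(); print(s["time"],s["ee_pos"],s["finger_gap"],s["joint_pos"])
```

```text
17.7583 [ 0.56913502 -0.21003087  0.14918262] 0.0879775963878239 [-4.09620754e-01  1.08817896e-01  1.35563160e+00  2.69335566e-05
  1.67830662e+00 -2.98876386e-01]
```

View pics/w5.png

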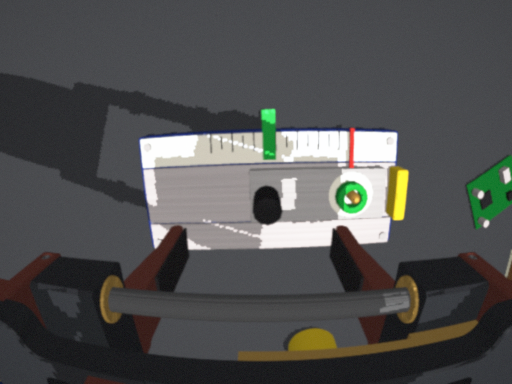

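The core sits flat on the post at (350,197). The pointer is at x≈351 and the mark at x≈269, both in clear view. Next I'll grip the handle.

```bash
cat > pm.py <<'E'
from snap import *
j=-.11; ux=np.array([np.cos(j),np.sin(j)])
def gap(name):  # remaining pull along -x, m
    g=snap(name); im=g["frame"]; out=[]
    for rng,z in ((RED,.0405),(GREEN,.0335)):
        m,b=blobs(im,*rng,(130,60,400,170),15)
        if not b: print("none"); return None
        i=max(b,key=lambda t:t[0]); x,y,w,h=i[2]; k=np.zeros_like(m); k[y:y+h,x:x+w]=m[y:y+h,x:x+w]
        W=np.array([plane(g,p,z,True)[:2] for p in np.argwhere(k)[:,::-1]]); out.append(W@ux)
        print(i[0],i[1].round(1),i[2],(W@ux).mean().round(4),np.ptp(W@ux).round(4), cv2.minAreaRect(W.astype(np.float32))[2], np.median(cloud(g,k),0).round(4))
    return out[0].mean()-out[1].mean()
E
python3 - <<'E'
from pm import *
print("gap home",gap("w5b"))
h=state()["ee_pos"][:2]; 
move_l([*h,.085],.15); move_l([*h,.056],.06); f0=state()["ft_force"]; print(f0)
close(); s=state(); print(s["time"],s["ee_pos"],s["finger_gap"],s["finger_force"],s["ft_force"])
print("gap",gap("w6"))
E
```

```text
143 [350.8 148.7] [349 128   5  40] 0.6737 0.0051 87.0239028930664 [ 0.6585 -0.1763  0.0405]
648 [268.2 131.6] [260 109  16  50] 0.5978 0.0136 84.0352783203125 [ 0.5843 -0.1525  0.0338]
gap home 0.07592254563215972
[ 0.9291695  -0.27348745  0.06555288]
20.0333 [ 0.57039368 -0.21033946  0.05600039] 0.023139243876279535 30.000406801700592 [ 5.85774059 -1.56507437 -2.45271686]
189 [385.5 154.1] [382 139   8  31] 0.6684 0.0047 85.69486236572266 [ 0.6542 -0.1656  0.0405]
1260 [270.6 137.1] [259 108  23  62] 0.5976 0.0131 84.25635528564453 [ 0.5846 -0.1498  0.0338]
gap 0.07078390229676856
```

Run:
```python
from pm import *
p=state()["ee_pos"]; z=.056
t=p[:2]-.058*ux; move_l([*t,z],.06); s=state(); print(s["ee_pos"],s["ft_force"],s["finger_gap"],s["time"])
d=gap("w7"); print("gap",d)
if d is not None and 0<d<.02:
    t=t-d*ux; move_l([*t,z],.03); hold(.3); print("gap",gap("w8"))
s=state(); print(s["ee_pos"],s["ft_force"],s["finger_gap"],s["time"])
im=cv2.imread("pics/w8.png"); cv2.imwrite("pics/w8c.png",cv2.resize(im,None,fx=1.5,fy=1.5))
```

```text
[ 0.51439856 -0.20581706  0.05600658] [ 9.29766268 -7.4331101  -6.38452345] 0.023771390464027 21.1833
195 [385.2 154.3] [382 139   8  31] 0.6121 0.0047 85.39656066894531 [ 0.598  -0.1616  0.0404]
1216 [359.4 136.6] [340 109  32  61] 0.5967 0.021 86.5093994140625 [ 0.5837 -0.1497  0.0338]
gap 0.015349841101481743
192 [385.4 153.9] [382 139   8  31] 0.5972 0.0048 85.71187591552734 [ 0.5832 -0.1598  0.0405]
904 [379.6 131.6] [359 109  34  61] 0.5953 0.0237 87.15695190429688 [ 0.582  -0.145   0.0337]
gap 0.0018855637593176988
[ 0.49939885 -0.20456296  0.05598186] [10.86432203 -8.87216181 -7.68824065] 0.023808448176780544 22.2417
```

View pics/w8c.png

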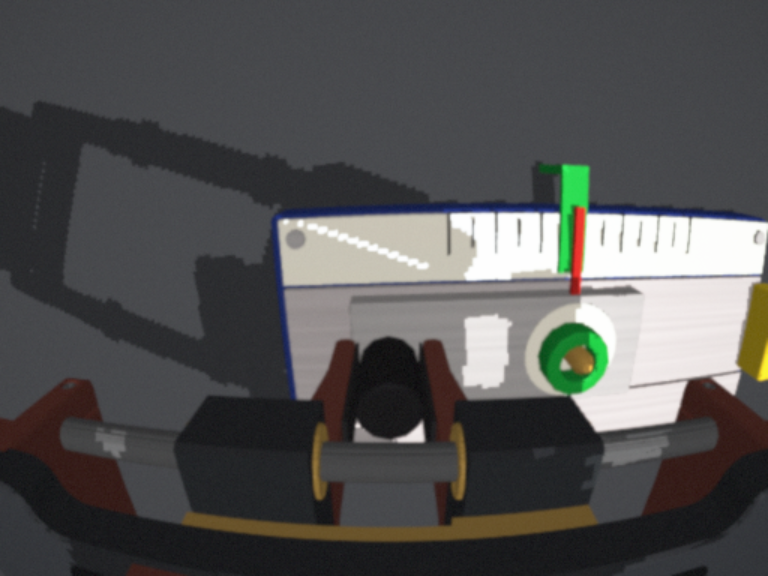

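The pointer (1.5x picture, x≈578) lies over the green band (x 560–588), the core is on the post at (575,358), and the handle is gripped at (388,385). I'll check the band centre once more without its leg, then hand in.

Run:
```python
from pm import *
for n in ("w6","w8"):
    g=dict(np.load(n+".npz")); m,_=blobs(g["frame"],*GREEN,(130,60,400,190),15); C=cloud(g,m); C=C[(C[:,2]>.0315)&(C[:,2]<.038)&(C[:,1]<-.13)]@np.array([*ux,0]); print(n,"band",np.percentile(C,[1,50,99]))
    m,_=blobs(g["frame"],*RED,(130,60,400,190),15); print("pointer",np.median(cloud(g,m)@np.array([*ux,0])))
g=dict(np.load("w8.npz")); m,_=blobs(g["frame"],*GREEN,(350,205,420,270),30); C=cloud(g,m); print("core z",np.percentile(C[:,2],[50,80,95,99]))
s=state(); print(s["time"],s["finger_gap"],s["ee_pos"])
```

```text
w6 band [0.59127651 0.59778147 0.60341095]
pointer 0.6685703977586422
w8 band [0.59110283 0.59542593 0.60315993]
pointer 0.5972897566141402
core z [0.0551064  0.05586642 0.05642201 0.05689306]
22.2417 0.023808448176780544 [ 0.49939885 -0.20456296  0.05598186]
```

The band spans 0.5911–0.6032 with its centre at about 0.5972, and the pointer is at 0.5973. The core's top is at 55 mm, so it lies flat.

```bash
python3 -c "
from bench import *
print(job_done())"
```

```text
the job is handed in; nothing more can be done
None
```

I handed the job in at about 22 s: the green core lies flat on the brass post and is let go, and I'm holding the slide by its handle with the pointer within about 0.1 mm of the mark's centre by camera; no verdict was returned.

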